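# Clear the block plane and close the bench caliper on the blank

### The arm

A 6-joint arm with a two-finger parallel gripper is mounted at the origin on the work surface. World frame = base frame: x ahead of the robot, y to its left, z up, the work surface at z = 0. Lengths are in m, angles in rad, forces in N, time in s.
With the tool pointing down it reaches from about 0.3 to 0.775 m from the base axis. Payload 14.6 kg.
Tool frame: the origin (TCP) lies at the very end of the fingers, on their centre line; the grasp point (between the pads) lies 19 mm behind it; z points along the fingers, y is the line along which they close (so a half turn about z gives the same grasp; the last joint's range is limited). The gripper opens to 94 mm and grips with 3 to 60 N. Pads are 16 mm wide; open, the fingers measure 119 mm over their backs; the gripper's body (75 mm by 177 mm) begins 78 mm behind the grasp point.
Start: joints at [-1.366, 0.3, 1.521, -0, 1.321, -0.067], TCP at [0.148, -0.53, 0.205] pointing down, gripper open.
Joint ranges: [-3.03, 3.03], [-0.79, 2.21], [0.23, 2.52], [-1.04, 4.18], [0, 3.07], [-2.55, 2.55]. Speed limits (rad/s): [2.22, 2.22, 2.57, 3.14, 3.14, 3.14].

### API

Orientations are given as [roll, pitch, yaw] about the fixed x, y, z axes, in that order (R = Rz(yaw) Ry(pitch) Rx(roll)).
In Python, from station import ctrl gives the robot as it stands.
- The arm moves only by the tool carry_out, never from a script. Its argument "motion" is text: rows parted by semicolons, each of 7 numbers parted by spaces: the shift along the world's x, y, z in m, then the turn, a rotation vector about the world's x, y, z in degrees, then the closure in counts, from 0 (fully open) to 255 (shut). In form: dx dy dz wx wy wz hand; .... A call has 1 to 20 rows; each row shifts and turns the commanded pose from where the row before left it; what a row does not reach is not made up. A row lasts 1/12 s, in which the tool goes at most 41.7 mm and 7.16 degrees, less where a joint would pass 70% of its speed; a pose out of reach is approached as far as the arm can. A call is refused whole if a number of a shift passes 0.0417 or a number of a turn 7.16, either way. A call with a gripper value outside its range is refused whole. The fingers move at their own pace and stop on an object; "grip_force" is the grip in N (left out, the last holds). Time passes only in rows, so rows that do not move let the fingers close. It gives the time, the measured TCP pose, the force, the opening and the grip force at its end, in the units of the state.
- ctrl.get_obs(): the state, without advancing time (a new reading comes with each control period).
- ctrl.camera(name): name is "scene" or "top" or "wrist"; returns a dict with "pixels" (420x560x3 uint8, red, green, blue), "range_z" (420x560 float32, m along the optical axis (not along the pixel's ray), 0 where there is no reading), "K" (3x3 intrinsics, pixels), "position" and "attitude" of the camera in the world. Camera axes: x right, y up, looking along -z (the intrinsics and any distortion apply to the point x, -y, -z); pixel columns grow to the right and rows downward; lengths in m; the calibration is good to about 2 mm. A picture is of the moment at which its call begins.
- ctrl.hand_in(): hands the job in; it is judged then, once.
The state is a dict: "time_s": time; "qpos": joint angles; "joint_vel": joint speeds; "tau": joint torques, N m; "ee_pos": TCP position; "eef_rot": TCP orientation; "force": force on the tool from outside, world axes, zero at the start; "moment": the same for the moment, N m; "grip_width": finger opening in m; "grip_force": force on a finger pad.
Only numpy, scipy, OpenCV 4.12 (cv2) and the standard library are available. Lean on these libraries where they do the work, as an engineer would, in place of code of your own. Each camera call takes 0.05 s, during which the arm holds its last target. There are 200 camera calls.

### The job

The block plane has been left lying between the jaws of the bench caliper: lift it out and set it down, without dropping it, sole down in the middle of the cork mat. Then slide the red-handled jaw shut until it squares up the oak blank and presses it against the sprung anvil with a gentle squeeze of about 12 N, never more than 20 N. Let go with the jaw left closed on the blank, and leave the mallet, the jar and the wax tin where they are.

Things in the scene. Friction and masses are not known exactly. Their poses are not given: they have to be found in the camera images.
- caliper: Bench caliper, fixed: aluminium bed 100 mm (x) by 460 mm (y), top 12 mm above the bench. Origin: on the bench, on the bed's centre line, 210 mm from the anvil end, 250 mm from the jaw end. Its y axis runs along the bed, from the anvil end (green block, y = -0.21 to -0.17, 70 mm tall, white dial on top) to the sliding jaw.
- anvil_back (a point): Fixed point on the caliper (y = -0.12, 38 mm above the bench). The steel anvil pad's resting face, 72 mm wide (x), 42 mm tall, facing the caliper's +y, is screwed out 0 to 26 mm in +y from this point; the setting is not reported: find it by touch. The pad is sprung: it yields 10 mm towards -y at 2 N per mm, then is rigid.
- jaw: Sliding steel jaw; moves along the caliper's y only, towards -y to close. Origin: bottom centre of its face (90 mm wide, 50 mm tall), 12 mm above the bench. A green carriage, 23 mm tall, runs 74 mm behind it. Starts with origin at caliper y = 0.150 to 0.175; closes to -0.085. About 4 N of friction; stays where left, but the sprung anvil may push it back to a squeeze of about 4 N, which is fine.
- jaw_grip (a point): Grip point on the jaw's red upright handle: on its axis, 50 mm behind the jaw face (caliper +y), 92 mm above the bench. The handle is 18 mm thick (caliper y), 30 mm wide (caliper x), its top 112 mm above the bench; pinch it from above.
- blank: Brown oak blank with a milled step, loose on the bed between anvil and jaw, a little askew: 140 mm (x) by 60 mm (y, the size gauged) by 48 mm tall (34 mm on the low step at its +x end). Origin: centre of its underside. About 0.33 kg; resists sliding with up to 5 N. Starts some 10 to 55 mm clear of the anvil pad. Its y must end parallel to the caliper's y.
- plane: Block plane, the obstacle, lying across the bed between blank and jaw: steel sole 160 (x) by 45 (y) by 8 mm, blue body 110 (x) by 45 mm (y) up to 36 mm above the underside, brass cap and dark knob on top reaching 59 mm. Origin: centre of the sole's underside. About 0.55 kg. Grip it across its 45 mm width at the middle of the body.
- mat: Cork mat fixed to the bench: 220 mm (x) by 140 mm (y), 4 mm thick, to the left or to the right of the caliper. Origin: centre of its underside.
- chisel_tray: Plywood tray with three chisels, 200 by 140 by 30 mm, fixed to the bench on the other side of the caliper. Origin: centre of its underside. Not used.
- mallet: Wooden mallet lying beyond the caliper, head 60 by 110 by 60 mm, handle 26 mm thick reaching 160 mm along -x. Origin: underside of the head. Leave alone.
- jar: White jar with a lid, 76 mm across, 110 mm tall. Origin: centre of its underside. Leave alone.
- wax_tin: Brass-coloured wax tin, 72 mm across, 30 mm tall, between the caliper and the robot. Origin: centre of its underside. Leave alone.
Mind the look-alikes: they are no part of the job. Of the things like the plane, leave any that is green; of the rest the larger one is meant.

How it is judged:
By the outcome, as a careful person would: the job done as asked, in the order asked, and still so for the second after the job is handed in, with the robot touching nothing.
It also fails if it takes over 64 s, if anything falls off the work surface, if the arm or the gripper's body presses on something with over 40 N, if the wrist force passes 120 N, or if a joint passes its speed limit or range.

## Working session

There is one attempt and no reset: what is moved stays moved. The work goes in short steps, Python scripts to look and compute and a tool call to move; the robot and the scene stay as the last step left them, time stands still between calls to the robot, and variables do not carry over. Pictures are saved under pics/ and viewed, at most 12 in all, crops included, and the job is handed in when it is done.

Besides the shell and the picture viewer there is one more tool, called after "Request:" as name(argument=value, ...), one argument or row to a line, values as JSON. carry_out: Moves the arm, as the interface text tells. Its arguments: {"type":"object","properties":{"motion":{"type":"string"},"grip_force":{"type":"number"}},"required":["motion"]}

```bash
mkdir -p pics; cat > h.py <<'E'
import numpy as np, cv2
from station import ctrl
from scipy.spatial.transform import Rotation as R
def rot(a):
    a=np.array(a,float)
    if a.shape==(3,3): return a
    if a.shape==(4,): return R.from_quat(a).as_matrix()
    return R.from_euler('xyz',a).as_matrix()
def cloud(c):
    z=c['range_z']; v,u=np.mgrid[:z.shape[0],:z.shape[1]]; K=c['K']
    d=np.stack([(u-K[0,2])/K[0,0],-(v-K[1,2])/K[1,1],-np.ones_like(z)],-1)*z[...,None]
    return d@rot(c['attitude']).T+np.array(c['position'])
def save(c,n): cv2.imwrite('pics/'+n,cv2.cvtColor(c['pixels'],cv2.COLOR_RGB2BGR))
E
python3 - <<'E'
from h import *
import pickle
for n in('top','scene'):
    c=ctrl.camera(n); save(c,n+'0.png'); pickle.dump(c,open(n+'0.pkl','wb'))
    print(n,c['K'].tolist() if hasattr(c['K'],'tolist') else c['K'],c['position'],c['attitude'],[k for k in c])
print(ctrl.get_obs())
E
```

```text
top [[470.07252622515443, 0.0, 280.08906691132256], [0.0, 470.07252622515443, 210.12570446555915], [0.0, 0.0, 1.0]] [ 0.46082665 -0.01563258  1.39953132] [ 0.11128499  0.02648454 -1.57548303] ['pixels', 'range_z', 'K', 'position', 'attitude']
scene [[418.4746637792147, 0.0, 268.02722729032655], [0.0, 418.4746637792147, 210.50530773261977], [0.0, 0.0, 1.0]] [ 1.54088287 -0.06570038  0.78100941] [0.93714529 0.02184091 1.50693722] ['pixels', 'range_z', 'K', 'position', 'attitude']
{'time_s': 0.1, 'qpos': array([-1.36560744e+00,  3.00414415e-01,  1.52152822e+00,  1.43555446e-05,
        1.32072050e+00, -6.66187488e-02]), 'joint_vel': array([-2.47051718e-04, -4.49832696e-04, -1.60347474e-03, -6.94978678e-04,
       -4.36123253e-05,  1.27815059e-03]), 'tau': array([ 8.25908810e-04, -5.32645655e+01, -3.53283477e+01,  7.09842844e-02,
        2.34820414e-02, -5.13202758e-05]), 'ee_pos': array([ 0.14760101, -0.52956979,  0.20493979]), 'eef_rot': array([-3.14052547e+00, -8.51359862e-05,  2.71804026e-01]), 'force': array([ 0.32050577, -0.12509622,  0.77319843]), 'moment': array([-0.04539252,  0.03851787, -0.03884945]), 'grip_force': 0.0, 'grip_width': 0.09417953712123486}
```

View pics/top0.png

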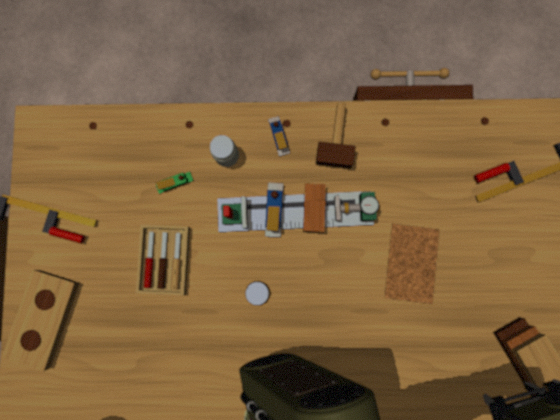

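View pics/scene0.png

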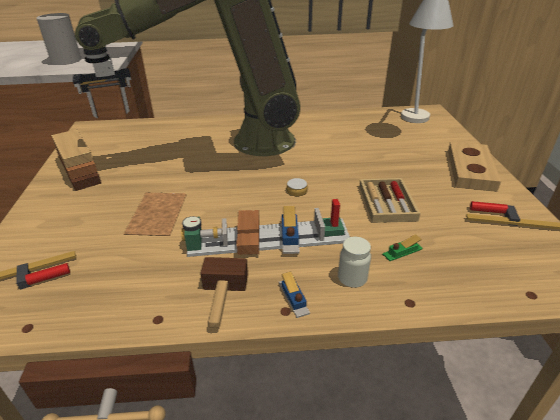

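The top view shows the plane candidates: a large blue one on the caliper bed at (275,210), a small blue one at (279,136) and a green one at (175,183). I choose the large one on the bed, between the blank (315,208) and the red-handled jaw (230,213). The mat is at (412,263), with the anvil and dial at (369,206). The scene view agrees: the plane is at (289,228) and the handle at (335,213).

```bash
cat > m.py <<'E'
from h import *
import pickle
c=pickle.load(open('top0.pkl','rb')); P=cloud(c); hsv=cv2.cvtColor(c['pixels'],cv2.COLOR_RGB2HSV)
H,S,V=[hsv[...,i].astype(int) for i in range(3)]
def rep(n,box,mask):
    m=np.zeros(H.shape,bool); a,b,d,e=box; m[b:e,a:d]=mask[b:e,a:d]
    p=P[m]; r=cv2.minAreaRect(p[:,:2].astype(np.float32)); 
    print(n,len(p),'rect c',np.round(r[0],4),'size',np.round(r[1],4),'ang',round(r[2],2),'z pct',np.round(np.percentile(p[:,2],[5,50,95]),4))
    return p
Z=P[...,2]
rep('bench',(60,100,120,130),Z>-1)
rep('plane>25mm',(258,175,292,245),(Z>.025)&(Z<.1))
rep('plane blue',(258,175,292,245),(H>95)&(H<130)&(S>110))
rep('blank z',(298,170,330,245),(Z>.03)&(Z<.09))
rep('bed',(215,185,360,235),(Z>.007)&(Z<.018))
rep('mat',(375,210,450,315),(H<16)&(S>110)&(Z<.012))
rep('handle',(215,195,250,230),((H<8)|(H>172))&(S>150))
rep('handle z',(215,195,250,230),(Z>.09))
rep('jawtop',(235,190,258,235),(Z>.05)&(Z<.075))
rep('anvil',(355,185,380,225),(Z>.06))
g=cv2.resize(c['pixels'][170:250,205:385],None,fx=4,fy=4,interpolation=cv2.INTER_CUBIC)
cv2.imwrite('pics/crop1.png',g[...,::-1])
E
python3 m.py
```

```text
bench 1800 rect c [0.8593 0.5319] size [1.3483 0.2002] ang 48.5 z pct [-0.7553 -0.003   0.0024]
plane>25mm 631 rect c [0.6091 0.0383] size [0.045  0.1255] ang 86.41 z pct [0.0411 0.0495 0.0673]
plane blue 179 rect c [0.6285 0.0389] size [0.0478 0.084 ] ang 83.31 z pct [0.0406 0.0455 0.0511]
blank z 1014 rect c [ 0.62   -0.0799] size [0.0601 0.1405] ang 87.02 z pct [0.0404 0.0558 0.0623]
bed 2224 rect c [ 0.6172 -0.0033] size [0.421  0.1469] ang 88.69 z pct [0.0075 0.0106 0.0156]
mat 3477 rect c [ 0.4706 -0.3486] size [0.1807 0.2433] ang 84.14 z pct [-0.003   0.0017  0.0064]
handle 87 rect c [0.6056 0.1676] size [0.0345 0.0241] ang 36.0 z pct [0.0743 0.1085 0.1133]
handle z 81 rect c [0.5318 0.0859] size [0.246  0.0299] ang 48.14 z pct [0.0935 0.1095 0.1134]
jawtop 136 rect c [0.6062 0.1231] size [0.0876 0.0122] ang 1.17 z pct [0.0559 0.0606 0.0657]
anvil 448 rect c [ 0.5404 -0.1528] size [0.0815 0.3065] ang 45.01 z pct [0.0639 0.0782 0.085 ]
```

View pics/crop1.png

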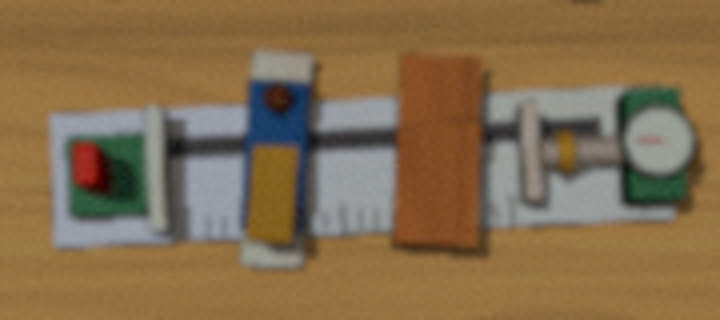

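The crop confirms the choice: the blue plane with its brass cap lies between the blank and the white jaw, and it is the larger blue one. Next I move above it and look with the wrist camera.

Request:
carry_out(
  motion="0.0231 0.0285 0.006 0 0 -0.96 0; 0.0231 0.0285 0.006 0 0 -0.96 0; 0.0231 0.0285 0.006 0 0 -0.96 0; 0.0231 0.0285 0.006 0 0 -0.96 0; 0.0231 0.0285 0.006 0 0 -0.96 0; 0.0231 0.0285 0.006 0 0 -0.96 0; 0.0231 0.0285 0.006 0 0 -0.96 0; 0.0231 0.0285 0.006 0 0 -0.96 0; 0.0231 0.0285 0.006 0 0 -0.96 0; 0.0231 0.0285 0.006 0 0 -0.96 0; 0.0231 0.0285 0.006 0 0 -0.96 0; 0.0231 0.0285 0.006 0 0 -0.96 0; 0.0231 0.0285 0.006 0 0 -0.96 0; 0.0231 0.0285 0.006 0 0 -0.96 0; 0.0231 0.0285 0.006 0 0 -0.96 0; 0.0231 0.0285 0.006 0 0 -0.96 0; 0.0231 0.0285 0.006 0 0 -0.96 0; 0.0231 0.0285 0.006 0 0 -0.96 0; 0.0231 0.0285 0.006 0 0 -0.96 0; 0.0231 0.0285 0.006 0 0 -0.96 0",
)

```text
time_s: 1.77
ee_pos: [0.6104, 0.0419, 0.3254]
eef_rot: [3.142, 0.001, -0.064]
force: [0.9, -0.4, -0.9]
grip_width: 0.0943
grip_force: 0.0
```

```bash
python3 - <<'E'
from h import *
import pickle
c=ctrl.camera('wrist'); save(c,'w1.png'); pickle.dump(c,open('w1.pkl','wb'))
print(c['K'][0],c['position'],c['attitude']); o=ctrl.get_obs(); print(o['ee_pos'],o['eef_rot'],o['qpos'],o['force'],o['time_s'])
E
```

```text
[297.65873428   0.         276.84807908] [0.67992937 0.03663278 0.5040655 ] [-2.44367978e-01  3.58935907e-04 -1.63518246e+00]
[0.61279993 0.04624939 0.32509772] [-3.14041124e+00  5.68759527e-04 -6.23003632e-02] [1.51986324e-02 3.98225473e-01 1.11809649e+00 1.22375215e-03
 1.62574624e+00 1.64836258e+00] [2.30850033 3.88858459 1.07851859] 1.8167
```

View pics/w1.png

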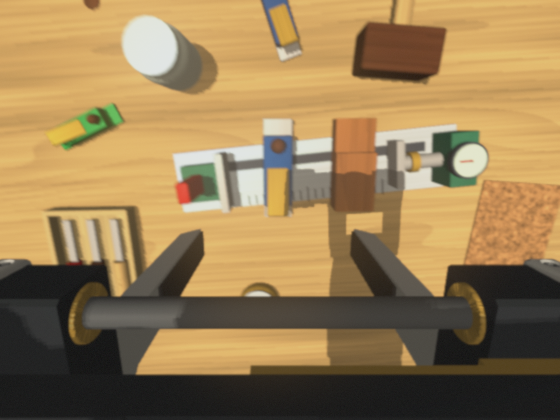

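The wrist view shows the plane at (278,170), the blank at (354,165), the jaw face at (223,180) with the red handle at (185,190), the pad at (396,165), and the mat at (515,225). Next I fit the shapes from both views.

```bash
cat > m2.py <<'E'
from h import *
import pickle
def fit(n,m,P,tr=1):
    m=cv2.morphologyEx(m.astype(np.uint8),cv2.MORPH_OPEN,np.ones((3,3),np.uint8)) if tr else m.astype(np.uint8)
    k,l,s,_=cv2.connectedComponentsWithStats(m); 
    if k<2: print(n,'none');return
    i=1+np.argmax(s[1:,4]); p=P[l==i]; r=cv2.minAreaRect(p[:,:2].astype(np.float32))
    a=r[2] if r[1][0]>r[1][1] else r[2]-90
    print(n,len(p),'c',np.round(r[0],4),'mean',np.round(p.mean(0),4),'size',np.round(sorted(r[1]),4),'long axis deg',round((a+90)%180-90,2),'x',np.round(np.percentile(p[:,0],[1,99]),4),'y',np.round(np.percentile(p[:,1],[1,99]),4))
    return p
for f in('top0','w1'):
    c=pickle.load(open(f+'.pkl','rb')); P=cloud(c); hsv=cv2.cvtColor(c['pixels'],cv2.COLOR_RGB2HSV)
    H,S,V=[hsv[...,i].astype(int) for i in range(3)]; X,Y,Z=[P[...,i] for i in range(3)]
    print(f)
    roi=(X>.5)&(X<.72)
    fit('plane body',roi&(Y>-.005)&(Y<.08)&(Z>.032)&(Z<.09),P)
    fit('plane all',roi&(Y>-.005)&(Y<.08)&(Z>.017)&(Z<.09),P)
    q=fit('blank',roi&(Y>-.13)&(Y<-.035)&(Z>.036)&(Z<.09),P)
    for lo in(-.03,.0,.02,.03,.04,.05,.06,.07):
        s=q[(q[:,0]-.62>lo)&(q[:,0]-.62<lo+.01)]; print(round(.62+lo,2),np.round([np.median(s[:,2]),s[:,1].min(),s[:,1].max()],4),end='; ')
    print()
    fit('bed+',(X>.53)&(X<.7)&(Y>-.31)&(Y<.2)&(Z>.007)&(Z<.2),P)
    fit('white bed',(X>.5)&(X<.7)&(Y>-.31)&(Y<.2)&(S<60)&(V>100)&(Z>.006)&(Z<.02),P)
    fit('mat',(X<.64)&(Y<-.23)&(Y>-.48)&(H<17)&(S>100)&(Z<.012)&(Z>-.008)&(X>.35)&(V>60),P)
    fit('handle',((H<8)|(H>172))&(S>150)&(Z>.1)&roi,P,0)
    fit('jawtop',roi&(Y>.09)&(Y<.15)&(Z>.052)&(Z<.075),P,0)
    fit('pad',roi&(Y>-.22)&(Y<-.13)&(Z>.045)&(Z<.065)&(S<70),P,0)
    fit('dial',roi&(Y<-.2)&(Z>.06),P)
E
python3 m2.py
```

```text
top0
plane body 626 c [0.6113 0.0382] mean [0.6122 0.0376 0.0524] size [0.0449 0.1212] long axis deg -3.59 x [0.5529 0.6715] y [0.0138 0.0605]
plane all 648 c [0.6078 0.0384] mean [0.6105 0.0378 0.0514] size [0.045  0.1282] long axis deg -3.59 x [0.548  0.6715] y [0.0138 0.0605]
blank 1004 c [ 0.62   -0.0799] mean [ 0.6184 -0.0799  0.053 ] size [0.0602 0.1404] long axis deg -2.78 x [0.5504 0.6886] y [-0.1113 -0.0491]
0.59 [ 0.0577 -0.1065 -0.0493]; 0.62 [ 0.0586 -0.1096 -0.05  ]; 0.64 [ 0.0437 -0.1113 -0.0529]; 0.65 [ 0.0429 -0.1113 -0.053 ]; 0.66 [ 0.0444 -0.1114 -0.0531]; 0.67 [ 0.0439 -0.1117 -0.0533]; 0.68 [ 0.0432 -0.1119 -0.0534];
  return _methods._mean(a, axis=axis, dtype=dtype,
  ret = ret.dtype.type(ret / rcount)
Traceback (most recent call last):
  File "m2.py", line 20, in <module>
    s=q[(q[:,0]-.62>lo)&(q[:,0]-.62<lo+.01)]; print(round(.62+lo,2),np.round([np.median(s[:,2]),s[:,1].min(),s[:,1].max()],4),end='; ')
                                                                                                ~~~~~~~~~~^^
ValueError: zero-size array to reduction operation minimum which has no identity
```

```bash
sed -i '/for lo in/d;/^    print()$/d' m2.py; python3 m2.py
```

```text
File "m2.py", line 19
    s=q[(q[:,0]-.62>lo)&(q[:,0]-.62<lo+.01)]; print(round(.62+lo,2),np.round([np.median(s[:,2]),s[:,1].min(),s[:,1].max()],4),end='; ')
IndentationError: unexpected indent
```

```bash
sed -i '19d' m2.py; python3 m2.py
```

```text
top0
plane body 626 c [0.6113 0.0382] mean [0.6122 0.0376 0.0524] size [0.0449 0.1212] long axis deg -3.59 x [0.5529 0.6715] y [0.0138 0.0605]
plane all 648 c [0.6078 0.0384] mean [0.6105 0.0378 0.0514] size [0.045  0.1282] long axis deg -3.59 x [0.548  0.6715] y [0.0138 0.0605]
blank 1004 c [ 0.62   -0.0799] mean [ 0.6184 -0.0799  0.053 ] size [0.0602 0.1404] long axis deg -2.78 x [0.5504 0.6886] y [-0.1113 -0.0491]
bed+ 2570 c [ 0.6186 -0.1327] mean [ 0.6168 -0.1357  0.0438] size [0.1408 0.2653] long axis deg 89.59 x [0.5505 0.6859] y [-0.2537 -0.0122]
white bed 228 c [ 0.599 -0.145] mean [ 0.5937 -0.1401  0.0105] size [0.0535 0.0625] long axis deg -0.78 x [0.568  0.6303] y [-0.1715 -0.1181]
mat 3578 c [ 0.4578 -0.3671] mean [ 0.4584 -0.3648  0.0017] size [0.1457 0.2222] long axis deg -7.86 x [0.3539 0.5672] y [-0.4409 -0.29  ]
handle 69 c [0.604  0.1675] mean [0.6042 0.1668 0.1094] size [0.0179 0.0292] long axis deg 5.22 x [0.5901 0.6181] y [0.1585 0.1765]
jawtop 134 c [0.6062 0.1231] mean [0.6058 0.1229 0.0608] size [0.0122 0.0876] long axis deg 1.17 x [0.5625 0.6498] y [0.1166 0
[... 962 characters left out ...]
1] y [0.063 0.197]
mat 6317 c [ 0.4905 -0.3694] mean [ 0.4961 -0.3665  0.0032] size [0.141  0.1543] long axis deg -7.58 x [0.4219 0.5694] y [-0.4387 -0.296 ]
handle 239 c [0.635  0.1046] mean [0.6078 0.1664 0.1144] size [0.0267 0.1607] long axis deg -66.0 x [0.5943 0.6199] y [0.1596 0.1759]
jawtop 537 c [0.6068 0.1238] mean [0.6081 0.1231 0.0617] size [0.0125 0.0896] long axis deg 2.22 x [0.563  0.6509] y [0.1164 0.1306]
pad 601 c [ 0.6179 -0.1518] mean [ 0.6186 -0.1455  0.0556] size [0.0258 0.0718] long axis deg 2.36 x [0.5827 0.6532] y [-0.1638 -0.1384]
dial 1920 c [ 0.6211 -0.2334] mean [ 0.6229 -0.2293  0.0765] size [0.0531 0.0801] long axis deg 1.84 x [0.5825 0.6604] y [-0.2565 -0.2076]
```

Request:
carry_out(
  motion="0.004 -0.002 -0.03 0 0 0 0; 0 0 -0.04 0 0 0 0; 0 0 -0.04 0 0 0 0; 0 0 -0.04 0 0 0 0; 0 0 -0.04 0 0 0 0; 0 0 -0.03 0 0 0 0; 0 0 -0.02 0 0 0 0; 0 0 -0.01 0 0 0 0; 0 0 0 0 0 0 0; 0 0 0 0 0 0 0",
)

```text
time_s: 2.65
ee_pos: [0.614, 0.0382, 0.0762]
eef_rot: [-3.142, -0.0, -0.063]
force: [0.0, 0.1, 1.7]
grip_width: 0.0942
grip_force: 0.0
```

```bash
python3 - <<'E'
from h import *
o=ctrl.get_obs(); print(o['ee_pos'],o['eef_rot'],o['qpos'],o['force'],o['time_s'])
c=ctrl.camera('scene'); save(c,'s2.png')
cv2.imwrite('pics/s2c.png',cv2.resize(c['pixels'][130:280,170:400],None,fx=3,fy=3,interpolation=cv2.INTER_CUBIC)[...,::-1])
o=ctrl.get_obs(); print(o['ee_pos'])
E
```

```text
[0.61398465 0.03818776 0.07616937] [-3.14155666e+00 -4.76257690e-04 -6.33015498e-02] [2.58377679e-03 5.69824136e-01 1.45121870e+00 5.06510472e-06
 1.12007222e+00 1.63667944e+00] [0.01560067 0.12197529 1.73880683] 2.65
[0.61438862 0.03817349 0.07696938]
```

View pics/s2c.png

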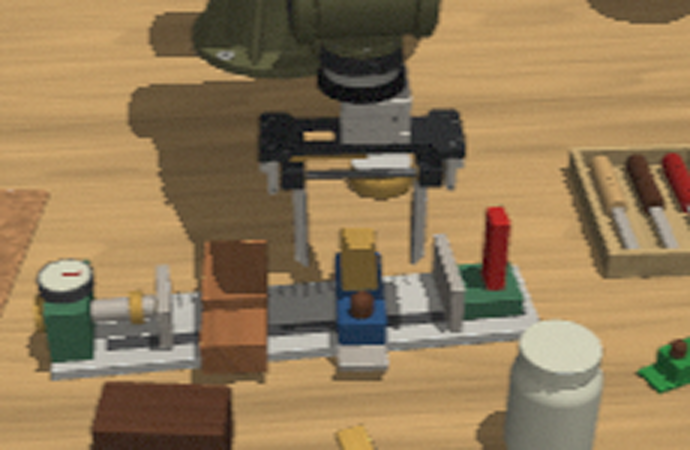

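The fingers straddle the plane body (358,290 in the crop). Descending and gripping.

Request:
carry_out(
  motion="0 0 -0.025 0 0 0 0; 0 0 -0.02 0 0 0 0; 0 0 -0.013 0 0 0 0; 0 0 0 0 0 0 0; 0 0 0 0 0 0 255; 0 0 0 0 0 0 255; 0 0 0 0 0 0 255; 0 0 0 0 0 0 255; 0 0 0 0 0 0 255; 0 0 0 0 0 0 255; 0 0 0 0 0 0 255; 0 0 0 0 0 0 255",
  grip_force=35,
)

```text
time_s: 3.7
ee_pos: [0.6137, 0.0383, 0.0176]
eef_rot: [-3.141, -0.0, -0.063]
force: [-0.4, -0.7, 1.5]
grip_width: 0.0447
grip_force: 35.0
```

Request:
carry_out(
  motion="0 0 0.01 0 0 0 255; 0 0 0.02 0 0 0 255; 0 0 0.03 0 0 0 255; 0 0 0.03 0 0 0 255; 0 0 0.03 0 0 0 255; 0 0 0.02 0 0 0 255; 0 0 0.01 0 0 0 255; 0 0 0 0 0 0 255; 0 0 0 0 0 0 255",
)

```text
time_s: 4.45
ee_pos: [0.6132, 0.0382, 0.1664]
eef_rot: [3.141, 0.001, -0.063]
force: [-0.8, -0.3, -7.6]
grip_width: 0.045
grip_force: 35.0
```

```bash
python3 - <<'E'
from h import *
import pickle
o=ctrl.get_obs(); print(o['ee_pos'],o['eef_rot'],o['force'],o['moment'],o['grip_width'])
c=ctrl.camera('wrist'); save(c,'w3.png'); pickle.dump(c,open('w3.pkl','wb'))
c=ctrl.camera('scene'); pickle.dump(c,open('s3.pkl','wb')); save(c,'s3.png')
a=cv2.resize(cv2.imread('pics/w3.png'),(400,300));b=cv2.resize(cv2.imread('pics/s3.png')[100:280,170:400],(400,313))[:300]
cv2.imwrite('pics/m3.png',np.hstack([a,b]))
E
```

```text
[0.6131682  0.03819109 0.1664059 ] [ 3.14147801e+00  1.40990871e-03 -6.32622451e-02] [-0.78175679 -0.30302911 -7.63640664] [0.02561251 0.03197066 0.01187442] 0.04495117592065956
```

View pics/m3.png

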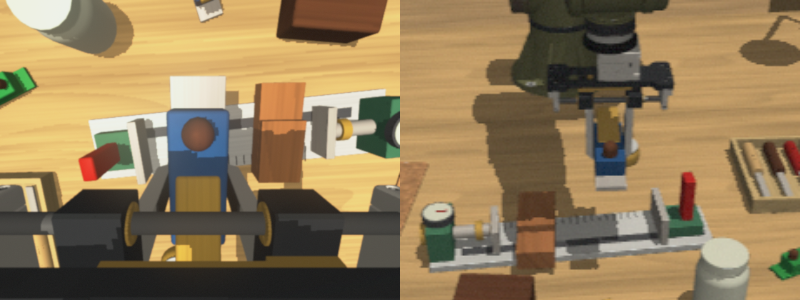

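The plane hangs from the grip with the white sole tip at (197,92) in the left panel. I check its tilt, its centre relative to the TCP, and the mat in the top view.

```bash
python3 - <<'E'
from h import *
import pickle
c=pickle.load(open('w3.pkl','rb')); P=cloud(c); px=c['pixels']; hsv=cv2.cvtColor(px,cv2.COLOR_RGB2HSV); H,S,V=[hsv[...,i].astype(int) for i in range(3)]
m=np.zeros(H.shape,bool); m[100:156,230:325]=1; m&=(S<60)&(V>90)&(P[...,2]>.12)
p=P[m]; print('sole tip',len(p),np.percentile(p,[1,50,99],axis=0).round(4).tolist())
A=np.c_[p[:,:2]-p[:,:2].mean(0),np.ones(len(p))]; print('slope',np.linalg.lstsq(A,p[:,2],rcond=None)[0].round(3))
b=(H>95)&(H<130)&(S>110)&(P[...,2]>.12); b[:145]=0; q=P[b]; print('blue',len(q),np.percentile(q,[1,50,99],axis=0).round(4).tolist())
f=b&(abs(P[...,2]-.197)<.01)&(P[...,0]>.64); q=P[f]; A=np.c_[q[:,:2]-q[:,:2].mean(0),np.ones(len(q))]; print('blue top',len(q),q.mean(0).round(4),np.linalg.lstsq(A,q[:,2],rcond=None)[0].round(3))
c=pickle.load(open('s3.pkl','rb')); P=cloud(c); X,Y,Z=[P[...,i] for i in range(3)]
m=(abs(Y-.038)<.021)&(X>.53)&(X<.71)&(Z>.13)&(Z<.24)
p=P[m]; print('scene plane x,z',len(p),np.percentile(p,[1,50,99],axis=0).round(4).tolist())
c=ctrl.camera('top'); pickle.dump(c,open('top3.pkl','wb')); P=cloud(c); hsv=cv2.cvtColor(c['pixels'],cv2.COLOR_RGB2HSV); H,S,V=[hsv[...,i].astype(int) for i in range(3)]
for nm,c in(('top0',pickle.load(open('top0.pkl','rb'))),('top3',c),('w1',pickle.load(open('w1.pkl','rb'))),('scene',pickle.load(open('s3.pkl','rb')))):
    P=cloud(c); X,Y,Z=[P[...,i] for i in range(3)]; g=cv2.GaussianBlur(c['pixels'],(0,0),1); hsv=cv2.cvtColor(g,cv2.COLOR_RGB2HSV)
    m=((hsv[...,0]<14)&(hsv[...,1]>100)&(X<.64)&(X>.3)&(Y<-.24)&(Y>-.5)&(Z<.012)).astype(np.uint8); m=cv2.morphologyEx(m,cv2.MORPH_OPEN,np.ones((5,5)))
    k,l,s,_=cv2.connectedComponentsWithStats(m); i=1+np.argmax(s[1:,4]); cn=P[l==i]; r=cv2.minAreaRect(cn[:,:2].astype(np.float32)); print(nm,np.round(r[0],4),np.round(r[1],4),round(r[2],2),np.round(np.median(cn[:,2]),4))
E
```

```text
sole tip 3699 [[0.6705, 0.0115, 0.1667], [0.6829, 0.0334, 0.1682], [0.6964, 0.0549, 0.1941]]
slope [-0.271  0.022  0.17 ]
blue 3640 [[0.5714, 0.0141, 0.1947], [0.6473, 0.0282, 0.1962], [0.6695, 0.0594, 0.1978]]
blue top 2444 [0.6556 0.0345 0.1962] [-0.001  0.003  0.196]
scene plane x,z 743 [[0.5553, 0.0174, 0.1602], [0.661, 0.0376, 0.1958], [0.6972, 0.0579, 0.2182]]Traceback (most recent call last):
  File "<stdin>", line 16, in <module>
    return _wrapfunc(a, 'argmax', axis=axis, out=out, **kwds)
    return bound(*args, **kwds)
ValueError: attempt to get argmax of an empty sequence
```

The plane is level, with its sole centre about 2.5 mm ahead of the TCP. The mat centre is about (0.459, -0.366), yaw -7.8°. Carrying it over.

Request:
carry_out(
  motion="-0.005 -0.013 0 0 0 -0.2 255; -0.01 -0.026 0 0 0 -0.3 255; -0.0115 -0.0295 0 0 0 -0.3 255; -0.0115 -0.0295 0 0 0 -0.3 255; -0.0115 -0.0295 0 0 0 -0.3 255; -0.0115 -0.0295 0 0 0 -0.3 255; -0.0115 -0.0295 0 0 0 -0.3 255; -0.0115 -0.0295 0 0 0 -0.3 255; -0.0115 -0.0295 0 0 0 -0.3 255; -0.0115 -0.0295 0 0 0 -0.3 255; -0.0115 -0.0295 0 0 0 -0.3 255; -0.0115 -0.0295 0 0 0 -0.3 255; -0.0115 -0.0295 0 0 0 -0.3 255; -0.0115 -0.0295 0 0 0 -0.3 255; -0.0037 -0.0112 0 0 0 -0.1 255; 0 0 -0.02 0 0 0 255; 0 0 -0.04 0 0 0 255; 0 0 -0.04 0 0 0 255; 0 0 -0.02 0 0 0 255; 0 0 0 0 0 0 255",
)

```text
time_s: 6.27
ee_pos: [0.4543, -0.364, 0.0419]
eef_rot: [-3.136, 0.008, -0.137]
force: [0.7, 0.3, -6.5]
grip_width: 0.0448
grip_force: 35.0
```

Request:
carry_out(
  motion="0 0 0 0 0 0 255; 0 0 -0.015 0 0 0 255; 0 0 0 0 0 0 255; 0 0 0 0 0 0 255",
)

```text
time_s: 6.6
ee_pos: [0.4573, -0.3664, 0.0339]
eef_rot: [3.141, -0.001, -0.137]
force: [0.2, -0.7, -7.1]
grip_width: 0.0448
grip_force: 35.0
```

```bash
python3 - <<'E'
from h import *
import pickle
o=ctrl.get_obs(); print(o['ee_pos'],o['eef_rot'],o['force'],o['moment'],o['qpos'])
c=ctrl.camera('scene'); pickle.dump(c,open('s4.pkl','wb')); save(c,'s4.png')
P=cloud(c); g=cv2.cvtColor(c['pixels'],cv2.COLOR_RGB2HSV);X,Y,Z=[P[...,i] for i in range(3)]
a=cv2.resize(cv2.imread('pics/s4.png')[150:280,90:290],None,fx=3,fy=3)
cv2.imwrite('pics/s4c.png',a)
E
```

```text
[ 0.45728372 -0.36638162  0.0339321 ] [ 3.14080492e+00 -1.05801726e-03 -1.36565589e-01] [ 0.16890046 -0.71239844 -7.05982595] [ 0.03091994 -0.02003502  0.02398748] [-7.37959287e-01  5.68500402e-01  1.56720649e+00 -6.03197399e-05
  1.00456768e+00  9.69435371e-01]
```

View pics/s4c.png

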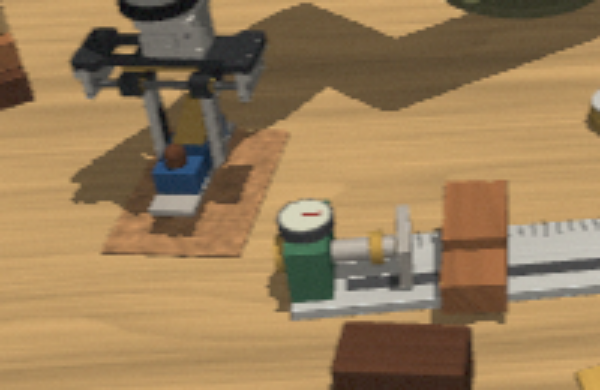

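The plane hovers over the mat (crop 180,190), well placed. Lowering the last part slowly.

Request:
carry_out(
  motion="0 0 -0.01 0 0 0 255; 0 0 -0.007 0 0 0 255; 0 0 -0.004 0 0 0 255; 0 0 -0.001 0 0 0 255; 0 0 0 0 0 0 255; 0 0 0 0 0 0 255; 0 0 0 0 0 0 255",
)

```text
time_s: 7.23
ee_pos: [0.4571, -0.3661, 0.0107]
eef_rot: [3.141, -0.0, -0.137]
force: [0.5, 0.5, -6.3]
grip_width: 0.0447
grip_force: 35.0
```

Request:
carry_out(
  motion="0 0 -0.0007 0 0 0 255; 0 0 0 0 0 0 255; 0 0 -0.0005 0 0 0 255; 0 0 0 0 0 0 255; 0 0 0 0 0 0 255",
)

```text
time_s: 7.65
ee_pos: [0.457, -0.366, 0.0095]
eef_rot: [3.141, -0.0, -0.137]
force: [-1.6, 1.8, -0.8]
grip_width: 0.0448
grip_force: 35.0
```

Contact made: the weight has come off the arm. Releasing and rising.

Request:
carry_out(
  motion="0 0 0 0 0 0 150; 0 0 0 0 0 0 100; 0 0 0 0 0 0 0; 0 0 0 0 0 0 0; 0 0 0 0 0 0 0; 0 0 0 0 0 0 0; 0 0 0 0 0 0 0; 0 0 0.01 0 0 0 0; 0 0 0.025 0 0 0 0; 0 0 0.035 0 0 0 0; 0 0 0.04 0 0 0 0; 0 0 0.03 0 0 0 0; 0 0 0.01 0 0 0 0",
)

```text
time_s: 8.73
ee_pos: [0.4581, -0.367, 0.1653]
eef_rot: [3.137, -0.006, -0.136]
force: [0.5, -0.0, 0.6]
grip_width: 0.0937
grip_force: 0.0
```

Request:
carry_out(
  motion="0.005 0.017 0 0 0 0.3 0; 0.0082 0.0296 0 0 0 0.6 0; 0.0082 0.0296 0 0 0 0.6 0; 0.0082 0.0296 0 0 0 0.6 0; 0.0082 0.0296 0 0 0 0.6 0; 0.0082 0.0296 0 0 0 0.6 0; 0.0082 0.0296 0 0 0 0.6 0; 0.0082 0.0296 0 0 0 0.6 0; 0.0082 0.0296 0 0 0 0.6 0; 0.0082 0.0296 0 0 0 0.6 0; 0.0082 0.0296 0 0 0 0.6 0; 0.0082 0.0296 0 0 0 0.6 0; 0.0082 0.0296 0 0 0 0.6 0; 0.0082 0.0296 0 0 0 0.6 0; 0.0082 0.0296 0 0 0 0.6 0; 0.0082 0.0296 0 0 0 0.6 0; 0.0082 0.0296 0 0 0 0.6 0; 0.0082 0.0296 0 0 0 0.3 0; 0.0034 0.0125 0 0 0 0 0; 0 0 0 0 0 0 0",
)

```text
time_s: 10.4
ee_pos: [0.6047, 0.169, 0.1588]
eef_rot: [-3.141, 0.001, 0.044]
force: [-0.2, 0.0, 0.3]
grip_width: 0.0942
grip_force: 0.0
```

```bash
cat > m5.py <<'E'
from h import *
import pickle
o=ctrl.get_obs(); print(o['ee_pos'],o['eef_rot'],o['force'],o['time_s'])
for n in('top','scene','wrist'):
    c=ctrl.camera(n); pickle.dump(c,open(n+'5.pkl','wb')); save(c,n+'5.png')
    P=cloud(c); X,Y,Z=[P[...,i] for i in range(3)]; hsv=cv2.cvtColor(c['pixels'],cv2.COLOR_RGB2HSV);H,S,V=[hsv[...,i].astype(int) for i in range(3)]
    def r(nm,m):
        p=P[m]
        if len(p)>20:
            q=cv2.minAreaRect(p[:,:2].astype(np.float32)); print(n,nm,len(p),np.round(q[0],4),np.round(q[1],4),round(q[2],1),'z',np.round(np.percentile(p[:,2],[5,50,95]),4),'xy mid',np.round((np.percentile(p[:,:2],1,axis=0)+np.percentile(p[:,:2],99,axis=0))/2,4))
    r('plane',(X>.35)&(X<.57)&(Y<-.3)&(Y>-.45)&(Z>.009)&(Z<.09))
    r('mat',(X>.32)&(X<.6)&(Y<-.27)&(Y>-.46)&(H<14)&(S>100)&(Z<.012))
    r('handle',((H<8)|(H>172))&(S>150)&(Z>.1)&(Z<.125)&(X>.55)&(X<.66)&(Y>.1)&(Y<.2))
    r('jawtop',(X>.55)&(X<.66)&(Y>.09)&(Y<.145)&(Z>.052)&(Z<.072))
o=ctrl.get_obs(); print(o['ee_pos'],o['eef_rot'])
a=cv2.resize(cv2.imread('pics/scene5.png'),(400,300));b=cv2.resize(cv2.imread('pics/wrist5.png'),(400,300))
cv2.imwrite('pics/m5.png',np.hstack([a,b]))
E
python3 m5.py
```

```text
[0.60466251 0.16898993 0.15883989] [-3.14145141e+00  5.44377470e-04  4.40303717e-02] [-0.22617353  0.01233566  0.33263105] 10.4
top plane 879 [ 0.4612 -0.3717] [0.1173 0.2015] 87.2 z [0.0102 0.039  0.0584] xy mid [ 0.4598 -0.3675]
top mat 329 [ 0.4582 -0.3653] [0.1336 0.2093] 82.9 z [-0.0028  0.0017  0.0067] xy mid [ 0.4553 -0.3655]
top jawtop 48 [0.5785 0.1229] [0.0316 0.0121] 0.0 z [0.0563 0.0608 0.064 ] xy mid [0.578  0.1228]
scene plane 664 [ 0.466  -0.3647] [0.0458 0.1597] 81.7 z [0.0104 0.0388 0.0589] xy mid [ 0.4679 -0.3651]
scene mat 42 [ 0.4651 -0.369 ] [0.1325 0.2111] 85.7 z [0.0012 0.0032 0.0068] xy mid [ 0.4665 -0.3693]
scene handle 54 [0.6069 0.1665] [0.0321 0.0143] 3.3 z [0.1011 0.11   0.1128] xy mid [0.6066 0.1667]
scene jawtop 111 [0.6089 0.1247] [0.0908 0.0119] 2.4 z [0.0535 0.062  0.0642] xy mid [0.6091 0.1243]
wrist handle 644 [0.6052 0.1674] [0.0282 0.0153] 2.4 z [0.1101 0.1114 0.1125] xy mid [0.6051 0.1673]
wrist jawtop 1259 [0.6065 0.1237] [0.0899 0.0124] 2.3 z [0.0571 0.0623 0.0635] xy mid [0.6068 0.1241]
[0.60451851 0.16565059 0.15913684] [3.14130616e+00 4.93898893e-04 4.07749130e-02]
```

View pics/m5.png

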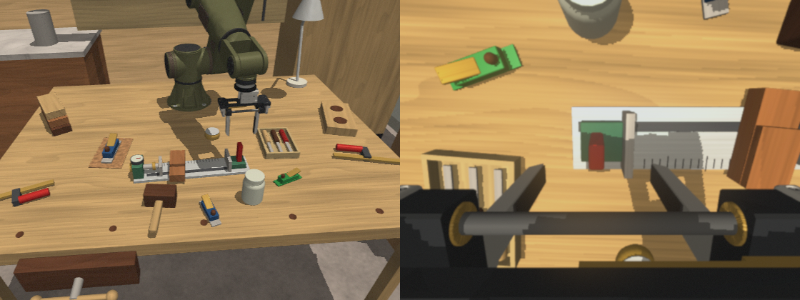

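The plane sits on the mat within about 2 mm of its centre (scene panel 110,148). The handle is at (0.6052, 0.1672) with the jaw axis at 2.35°, and both views agree. Descending onto the handle and pinching.

Request:
carry_out(
  motion="0.0005 0.0012 -0.02 0 0 0 0; 0 0 -0.03 0 0 0 0; 0 0 -0.02 0 0 0 0; 0 0 -0.012 0 0 0 0; 0 0 -0.004 0 0 0 0; 0 0 0 0 0 0 0; 0 0 0 0 0 0 160; 0 0 0 0 0 0 160; 0 0 0 0 0 0 255; 0 0 0 0 0 0 255; 0 0 0 0 0 0 255; 0 0 0 0 0 0 255; 0 0 0 0 0 0 255; 0 0 0 0 0 0 255",
  grip_force=40,
)

```text
time_s: 11.72
ee_pos: [0.6053, 0.1679, 0.0733]
eef_rot: [3.142, -0.0, 0.041]
force: [-0.2, 0.7, -0.4]
grip_width: 0.0443
grip_force: 0.0
```

Request:
carry_out(
  motion="0 0 0 0 0 0 255; 0 0 0 0 0 0 255; 0 0 0 0 0 0 255; 0 0 0 0 0 0 255; 0 0 0 0 0 0 255; 0 0 0 0 0 0 255; 0 0 0 0 0 0 255",
)

```text
time_s: 12.3
ee_pos: [0.6053, 0.1679, 0.0733]
eef_rot: [-3.142, -0.0, 0.041]
force: [0.4, -0.0, -0.6]
grip_width: 0.0175
grip_force: 40.0
```

Request:
carry_out(
  motion="0.0002 -0.005 0 0 0 0 255; 0.0004 -0.01 0 0 0 0 255; 0.0006 -0.015 0 0 0 0 255; 0.0006 -0.015 0 0 0 0 255; 0.0006 -0.015 0 0 0 0 255; 0.0006 -0.015 0 0 0 0 255; 0.0006 -0.015 0 0 0 0 255; 0.0006 -0.015 0 0 0 0 255; 0.0006 -0.015 0 0 0 0 255; 0.0004 -0.01 0 0 0 0 255; 0.0004 -0.01 0 0 0 0 255; 0 0 0 0 0 0 255; 0 0 0 0 0 0 255",
)

```text
time_s: 13.38
ee_pos: [0.611, 0.027, 0.0732]
eef_rot: [3.141, -0.0, 0.041]
force: [3.3, -3.7, -2.4]
grip_width: 0.0177
grip_force: 40.0
```

Request:
carry_out(
  motion="0.0008 -0.004 0 0 0 0 255; 0.0002 -0.004 0 0 0 0 255; 0.0002 -0.004 0 0 0 0 255; 0.0002 -0.004 0 0 0 0 255; 0.0002 -0.004 0 0 0 0 255; 0.0001 -0.002 0 0 0 0 255",
)

```text
time_s: 13.88
ee_pos: [0.6118, 0.0065, 0.0732]
eef_rot: [-3.141, 0.002, 0.042]
force: [-6.1, 4.2, 1.8]
grip_width: 0.0181
grip_force: 40.0
```

Request:
carry_out(
  motion="0.0001 -0.002 0 0 0 0 255; 0.0001 -0.002 0 0 0 0 255; 0.0001 -0.002 0 0 0 0 255; 0.0001 -0.002 0 0 0 0 255; 0.0001 -0.002 0 0 0 0 255",
)

```text
time_s: 14.3
ee_pos: [0.6122, -0.003, 0.0732]
eef_rot: [-3.141, 0.002, 0.042]
force: [-6.7, 5.1, 2.6]
grip_width: 0.0178
grip_force: 40.0
```

Request:
carry_out(
  motion="-0.0003 -0.002 0 0 0 0 255; 0.0001 -0.002 0 0 0 0 255; 0.0001 -0.002 0 0 0 0 255",
)

```text
time_s: 14.55
ee_pos: [0.6125, -0.0089, 0.0733]
eef_rot: [-3.14, 0.001, 0.042]
force: [-3.3, 6.5, 1.3]
grip_width: 0.018
grip_force: 40.0
```

Request:
carry_out(
  motion="0.0001 -0.002 0 0 0 0 255; 0.0001 -0.002 0 0 0 0 255; 0.0001 -0.002 0 0 0 0 255",
)

```text
time_s: 14.8
ee_pos: [0.6127, -0.0148, 0.0732]
eef_rot: [-3.14, 0.001, 0.042]
force: [-4.5, 6.2, 1.9]
grip_width: 0.0175
grip_force: 40.0
```

```bash
cat > m6.py <<'E'
from h import *
import pickle,sys
o=ctrl.get_obs(); print(o['ee_pos'],o['eef_rot'],o['force'],o['time_s'])
c=ctrl.camera('scene'); save(c,sys.argv[1]+'.png'); P=cloud(c); X,Y,Z=[P[...,i] for i in range(3)]
a=np.radians(2.4); ex=np.array([np.cos(a),np.sin(a)]); ey=np.array([-np.sin(a),np.cos(a)])
o0=np.array([.6155,-.08])
U=(P[...,:2]-o0)@ex; W=(P[...,:2]-o0)@ey
def r(nm,m):
    p=np.c_[U[m],W[m]].astype(np.float32)
    if len(p)>20: q=cv2.minAreaRect(p); print(nm,len(p),np.round(q[0],4),np.round(q[1],4),round(q[2],2),'w',np.round(np.percentile(p[:,1],[1,99]),4))
hsv=cv2.cvtColor(c['pixels'],cv2.COLOR_RGB2HSV); H,S=hsv[...,0],hsv[...,1]
br=(H<14)&(S>100)&(abs(U)<.1)&(abs(W)<.09)&(Z<.07)
r('blank',br&(Z>.036)); r('blank low',br&(Z>.04)&(Z<.05)); 
r('pad',(S<70)&(Z>.03)&(Z<.06)&(W>-.1)&(W<-.03)&(abs(U)<.06))
r('jaw',(S<70)&(Z>.03)&(Z<.066)&(W>.0)&(W<.08)&(abs(U)<.06))
cv2.imwrite('pics/'+sys.argv[1]+'c.png',cv2.resize(c['pixels'][190:270,170:340],None,fx=4,fy=4,interpolation=cv2.INTER_CUBIC)[...,::-1])
E
python3 m6.py s6
```

```text
[ 0.61269214 -0.01484493  0.0732395 ] [-3.14038710e+00  1.45984629e-03  4.24792251e-02] [-4.53750054  6.18952819  1.93215767] 14.8
blank 784 [0.0083 0.0153] [0.1167 0.1423] 89.17 w [-0.0427  0.0729]
blank low 330 [0.0438 0.0157] [0.0645 0.1282] 13.75 w [-0.0434  0.0703]
pad 138 [ 0.0017 -0.0794] [0.0771 0.0411] 0.1 w [-0.085  -0.0589]
jaw 142 [0.0015 0.0475] [0.0648 0.093 ] 89.78 w [0.0152 0.0773]
```

View pics/s6c.png

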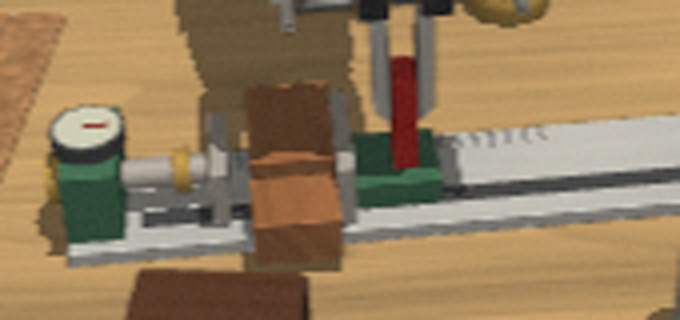

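The jaw has met the blank (crop 290,180), with about 15 mm left to the pad (215,170). Continuing slowly and reading the force.

Request:
carry_out(
  motion="-0.0003 -0.002 0 0 0 0 255; 0.0001 -0.002 0 0 0 0 255; 0.0001 -0.002 0 0 0 0 255; 0.0001 -0.002 0 0 0 0 255",
)

```text
time_s: 15.18
ee_pos: [0.613, -0.0229, 0.0732]
eef_rot: [-3.14, 0.001, 0.042]
force: [-1.4, 6.1, 0.9]
grip_width: 0.018
grip_force: 40.0
```

Request:
carry_out(
  motion="0 -0.001 0 0 0 0 255; 0 -0.001 0 0 0 0 255",
)

```text
time_s: 15.35
ee_pos: [0.6131, -0.0249, 0.0732]
eef_rot: [-3.14, 0.0, 0.042]
force: [-0.9, 6.9, 0.8]
grip_width: 0.0177
grip_force: 40.0
```

Request:
carry_out(
  motion="0 -0.001 0 0 0 0 255; 0 -0.001 0 0 0 0 255",
)

```text
time_s: 15.52
ee_pos: [0.6132, -0.0268, 0.0732]
eef_rot: [-3.14, 0.0, 0.042]
force: [0.3, 6.2, -0.1]
grip_width: 0.0173
grip_force: 40.0
```

Request:
carry_out(
  motion="0 -0.001 0 0 0 0 255; 0 -0.001 0 0 0 0 255",
)

```text
time_s: 15.68
ee_pos: [0.6132, -0.0288, 0.0732]
eef_rot: [-3.14, 0.0, 0.042]
force: [1.3, 6.2, -1.1]
grip_width: 0.0175
grip_force: 40.0
```

Request:
carry_out(
  motion="0.0002 -0.001 0 0 0 0 255; 0 -0.001 0 0 0 0 255",
)

```text
time_s: 15.85
ee_pos: [0.6133, -0.0308, 0.0733]
eef_rot: [-3.14, 0.0, 0.042]
force: [-1.2, 7.1, -0.3]
grip_width: 0.0176
grip_force: 40.0
```

Request:
carry_out(
  motion="0 -0.001 0 0 0 0 255; 0 -0.001 0 0 0 0 255",
)

```text
time_s: 16.02
ee_pos: [0.6134, -0.0324, 0.0732]
eef_rot: [-3.14, 0.0, 0.043]
force: [0.7, 10.4, 0.5]
grip_width: 0.0182
grip_force: 40.0
```

Request:
carry_out(
  motion="0.0001 -0.001 0 0 0 0 255; 0 -0.001 0 0 0 0 255",
)

```text
time_s: 16.18
ee_pos: [0.6134, -0.0339, 0.0733]
eef_rot: [-3.139, 0.0, 0.043]
force: [-0.4, 13.2, 0.7]
grip_width: 0.0178
grip_force: 40.0
```

Request:
carry_out(
  motion="0 -0.001 0 0 0 0 255; 0 -0.001 0 0 0 0 255; 0 0 0 0 0 0 255",
)

```text
time_s: 16.43
ee_pos: [0.6135, -0.0355, 0.0732]
eef_rot: [-3.139, 0.0, 0.043]
force: [0.5, 15.0, 0.5]
grip_width: 0.0179
grip_force: 40.0
```

Request:
carry_out(
  motion="0 -0.0009 0 0 0 0 255; 0 0 0 0 0 0 255; 0 0 0 0 0 0 255",
)

```text
time_s: 16.68
ee_pos: [0.6135, -0.0361, 0.0733]
eef_rot: [-3.139, 0.0, 0.043]
force: [1.1, 15.8, 0.5]
grip_width: 0.0182
grip_force: 40.0
```

```bash
python3 m6.py s7; python3 - <<'E'
from h import *
o=ctrl.get_obs();print(o['ee_pos'],o['force'])
E
```

```text
[ 0.61353373 -0.03612367  0.07326073] [-3.13857135e+00  1.59631735e-04  4.31426710e-02] [ 1.08236404 15.78323981  0.47887757] 16.6833
blank 776 [ 0.0074 -0.0074] [0.1175 0.1425] 89.29 w [-0.0649  0.0502]
blank low 318 [ 0.0398 -0.0081] [0.0693 0.1298] 21.0 w [-0.0649  0.0477]
pad 108 [ 0.0014 -0.0835] [0.072 0.033] 1.59 w [-0.0987 -0.0664]
jaw 97 [0.0038 0.0342] [0.0682 0.092 ] 89.68 w [0.0001 0.0682]
[ 0.61354254 -0.03612785  0.07326673] [ 1.79349954 16.88201603  0.21029949]
```

View pics/s7c.png

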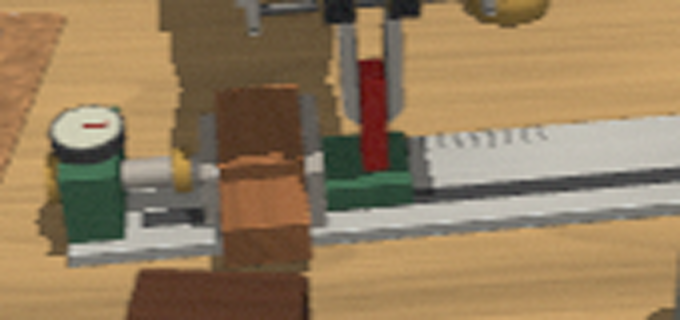

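The blank is square between pad and jaw. The spring is in about 5.6 mm, so the squeeze is about 11–12 N. Releasing and withdrawing straight up.

Request:
carry_out(
  motion="0 0 0 0 0 0 220; 0 0 0 0 0 0 180; 0 0 0 0 0 0 0; 0 0 0 0 0 0 0; 0 0 0 0 0 0 0; 0 0 0 0 0 0 0; 0 0 0 0 0 0 0; 0 0 0.01 0 0 0 0; 0 0 0.02 0 0 0 0; 0 0 0.03 0 0 0 0; 0 0 0.03 0 0 0 0; 0 0 0.03 0 0 0 0; 0 0 0.02 0 0 0 0; 0 0 0 0 0 0 0; 0 0 0 0 0 0 0",
)

```text
time_s: 17.98
ee_pos: [0.6138, -0.0391, 0.2147]
eef_rot: [3.141, -0.002, 0.041]
force: [-0.8, 0.1, -1.2]
grip_width: 0.0937
grip_force: 0.0
```

```bash
python3 m6.py s8; python3 - <<'E'
from h import *
c=ctrl.camera('wrist'); save(c,'w8.png'); P=cloud(c); X,Y,Z=[P[...,i] for i in range(3)]
m=(X>.5)&(X<.72)&(Y<-.06)&(Y>-.17)&(Z>.04)&(Z<.066); h=cv2.cvtColor(c['pixels'],cv2.COLOR_RGB2HSV)
m&=(h[...,0]<14)&(h[...,1]>100); q=cv2.minAreaRect(P[m][:,:2].astype(np.float32)); print('wrist blank',q)
c=ctrl.camera('scene'); save(c,'s9.png'); a=cv2.resize(cv2.imread('pics/s9.png'),(400,300)); b=cv2.resize(cv2.imread('pics/w8.png'),(400,300)); cv2.imwrite('pics/m9.png',np.hstack([a,b]))
E
```

```text
[ 0.61379346 -0.03911907  0.21473764] [ 3.14115759e+00 -2.30963738e-03  4.13395687e-02] [-0.84073716  0.05784747 -1.19071115] 17.9833
blank 783 [ 0.0083 -0.0023] [0.1168 0.1446] 89.07 w [-0.0602  0.0533]
blank low 336 [ 0.0444 -0.0023] [0.0642 0.1259] 11.92 w [-0.0601  0.052 ]
pad 116 [-0.0003 -0.0813] [0.0371 0.079 ] 88.7 w [-0.0849 -0.0624]
jaw 126 [0.0035 0.0366] [0.0729 0.0874] 89.66 w [0.0001 0.0726]
wrist blank ((0.6228609681129456, -0.1119387298822403), (0.13671623170375824, 0.06103116273880005), 2.8974907398223877)
```

View pics/m9.png

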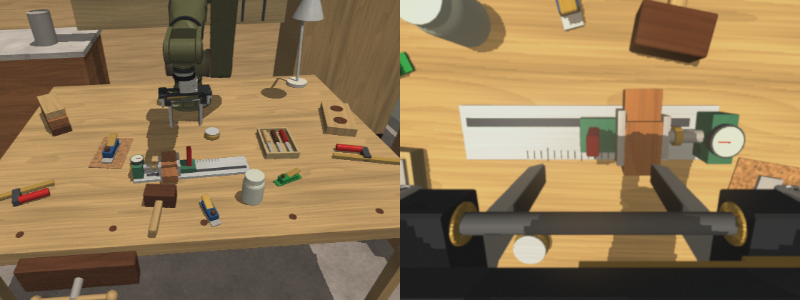

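The jaw is closed on the squared blank (wrist panel 643,130). The plane is on the mat, the other things are where they were, and the gripper is clear. Handing in.

```bash
python3 -c "
from station import ctrl
print(ctrl.hand_in())"
```

```text
the job is handed in; nothing more can be done
None
```

The job is handed in: the block plane sits sole down within about 2 mm of the mat's centre, the jaw was closed on the squared blank at about 11–12 N and left closed when I let go, and the mallet, jar and wax tin were not touched.

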